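Heft lookalike canisters and clip each into its stand

TASK

The three lookalike sample canisters have been mixed up: one holds a solid slug, one a hollow sleeve and one only a light liner. Lift each briefly to judge its weight, then press it gently but fully home, upright, in its clip stand: the heaviest in the red stand, the middle one in the yellow, the lightest in the blue. Do not tip a canister over or disturb the other things on the bench.

Things in the scene. Friction and masses are not known exactly. Their poses are not given: they have to be found in the camera images.
- canister_a: one of three lookalike sealed canisters, upright at the start: metal body 39 mm in diameter, 85 mm high, foot tapered to 31 mm over the lowest 11 mm; black ribbed cap 40 mm in diameter from 60 to 85 mm height, grip it there. Origin: centre of its underside, z up. What is in it is hidden and changes: one of each, total 0.50-0.62 kg with slug, 0.28-0.36 with sleeve, 0.12-0.14 with liner; the core may rattle
- canister_b: one of three lookalike sealed canisters, upright at the start: metal body 39 mm in diameter, 85 mm high, foot tapered to 31 mm over the lowest 11 mm; black ribbed cap 40 mm in diameter from 60 to 85 mm height, grip it there. Origin: centre of its underside, z up. What is in it is hidden and changes: one of each, total 0.50-0.62 kg with slug, 0.28-0.36 with sleeve, 0.12-0.14 with liner; the core may rattle
- canister_c: one of three lookalike sealed canisters, upright at the start: metal body 39 mm in diameter, 85 mm high, foot tapered to 31 mm over the lowest 11 mm; black ribbed cap 40 mm in diameter from 60 to 85 mm height, grip it there. Origin: centre of its underside, z up. What is in it is hidden and changes: one of each, total 0.50-0.62 kg with slug, 0.28-0.36 with sleeve, 0.12-0.14 with liner; the core may rattle
- stand_red: red clip stand for the canister with the solid slug, fixed: painted block 64x64 mm on a dark 72x72 mm foot plate, 42 mm high in all, with one round upright well 43.5 mm in diameter and 28 mm deep to a black buffer pad, open at the top with a 3 mm chamfer. Origin: centre of the underside, z up
- red_seat (a point): top centre of the unloaded rubber buffer pad that is the floor of the red stand's well, 14 mm above the worktop; the pad yields about 1 mm for every 6 N, up to 5 mm, then is hard. The underside of a canister lies here when fully home. More than 40 N between canister and stand is too much
- red_mouth (a point): centre of the red stand's well mouth, 28 mm above its seat. Two black sprung noses, 35 mm apart on the stand's y axis, reach into the well 16 mm above its floor; they catch the canister's taper about 10 mm before it is home, so it must be pushed down, with up to about 15 N, until the foot sits on the pad
- stand_yellow: yellow clip stand for the canister with the hollow sleeve, fixed: painted block 64x64 mm on a dark 72x72 mm foot plate, 42 mm high in all, with one round upright well 43.5 mm in diameter and 28 mm deep to a black buffer pad, open at the top with a 3 mm chamfer. Origin: centre of the underside, z up
- yellow_seat (a point): top centre of the unloaded rubber buffer pad that is the floor of the yellow stand's well, 14 mm above the worktop; the pad yields about 1 mm for every 6 N, up to 5 mm, then is hard. The underside of a canister lies here when fully home. More than 40 N between canister and stand is too much
- yellow_mouth (a point): centre of the yellow stand's well mouth, 28 mm above its seat. Two black sprung noses, 35 mm apart on the stand's y axis, reach into the well 16 mm above its floor; they catch the canister's taper about 10 mm before it is home, so it must be pushed down, with up to about 15 N, until the foot sits on the pad
- stand_blue: blue clip stand for the canister with the light liner, fixed: painted block 64x64 mm on a dark 72x72 mm foot plate, 42 mm high in all, with one round upright well 43.5 mm in diameter and 28 mm deep to a black buffer pad, open at the top with a 3 mm chamfer. Origin: centre of the underside, z up
- blue_seat (a point): top centre of the unloaded rubber buffer pad that is the floor of the blue stand's well, 14 mm above the worktop; the pad yields about 1 mm for every 6 N, up to 5 mm, then is hard. The underside of a canister lies here when fully home. More than 40 N between canister and stand is too much
- blue_mouth (a point): centre of the blue stand's well mouth, 28 mm above its seat. Two black sprung noses, 35 mm apart on the stand's y axis, reach into the well 16 mm above its floor; they catch the canister's taper about 10 mm before it is home, so it must be pushed down, with up to about 15 N, until the foot sits on the pad
- spanner: open-ended steel spanner, 32x152x7 mm, lying flat, long axis its y; origin under its middle; a bystander
- data_stick: blue data stick, 16x51x8 mm, long axis its y; origin under its middle; a bystander
- marker_pen: white and black marker pen, 17x135x16 mm, long axis its y; origin under its middle; a bystander
- tin: round white tin, 65 mm in diameter, 53 mm high; origin under its middle; a bystander
- steel_tweezers: steel tweezers, 13x122x9 mm, long axis its y; origin under its middle; a bystander
Things that resemble listed ones, but are neither listed nor needed, are in the scene too. Leave any green or purple look-alike of the canister_a alone.

How it is judged:
On the way, in this order (a step that is already met when the one before it is completed fails the run):
1. one canister is fully home in its right stand (the core inside a canister has its centre 46 mm above the underside) (((horizontal distance between core_solid_c0 and red_seat below 0.006 m and z of core_solid_c0 in the frame of red_seat below 0.0485 m) or (horizontal distance between core_hollow_c0 and yellow_seat below 0.006 m and z of core_hollow_c0 in the frame of yellow_seat below 0.0485 m) or (horizontal distance between core_liner_c0 and blue_seat below 0.006 m and z of core_liner_c0 in the frame of blue_seat below 0.0485 m))), for 0.2 s.
2. two canisters are fully home in their right stands ((((horizontal distance between core_solid_c0 and red_seat below 0.006 m and z of core_solid_c0 in the frame of red_seat below 0.0485 m) and (horizontal distance between core_hollow_c0 and yellow_seat below 0.006 m and z of core_hollow_c0 in the frame of yellow_seat below 0.0485 m)) or ((horizontal distance between core_solid_c0 and red_seat below 0.006 m and z of core_solid_c0 in the frame of red_seat below 0.0485 m) and (horizontal distance between core_liner_c0 and blue_seat below 0.006 m and z of core_liner_c0 in the frame of blue_seat below 0.0485 m)) or ((horizontal distance between core_hollow_c0 and yellow_seat below 0.006 m and z of core_hollow_c0 in the frame of yellow_seat below 0.0485 m) and (horizontal distance between core_liner_c0 and blue_seat below 0.006 m and z of core_liner_c0 in the frame of blue_seat below 0.0485 m)))), for 0.2 s.
At the end, for the whole second after the job is handed in: Solid-slug (heaviest) canister home in the red stand, hollow-sleeve (middle) in the yellow, liner (lightest) in the blue; each underside within 2.5 mm of the buffer pad and core within 6 mm of the well axis, upright within 0.06 rad, released and at rest (horizontal distance between core_solid_c0 and red_seat below 0.006 m and z of core_solid_c0 in the frame of red_seat below 0.0485 m and horizontal distance between core_hollow_c0 and yellow_seat below 0.006 m and z of core_hollow_c0 in the frame of yellow_seat below 0.0485 m and horizontal distance between core_liner_c0 and blue_seat below 0.006 m and z of core_liner_c0 in the frame of blue_seat below 0.0485 m and angle between each of canister_a, canister_b, canister_c's own z axis and vertical below 0.06 rad and linear speed of each of canister_a, canister_b, canister_c below 0.02 m/s); the robot touches nothing.
It fails at once if a canister and a stand are pressed together with more than 40 N (contact force between any of canister_a, canister_b, canister_c and stand_red above 40 N or contact force between any of canister_a, canister_b, canister_c and stand_yellow above 40 N or contact force between any of canister_a, canister_b, canister_c and stand_blue above 40 N).
It fails at once if a canister is tipped by more than 0.8 rad (angle between any of canister_a, canister_b, canister_c's own z axis and vertical above 0.8 rad).
It fails at once if a bystander (spanner, data stick, marker pen, tin, tweezers) is moved by more than 30 mm (distance of any of spanner, data_stick, marker_pen, tin, steel_tweezers from where it was at the start of the episode above 0.03 m).
It also fails if it takes over 70 s, if anything falls off the work surface, if the arm or the gripper's body presses on something with over 40 N, if the wrist force passes 120 N, or if a joint passes its speed limit or range.

ROBOT

A 7-joint arm with a two-finger parallel gripper is mounted at the origin on a cart in front of the work surface, level with it; the furniture and walls round the work are solid. World frame = base frame: x ahead of the robot, y to its left, z up, the work surface at z = 0. Lengths are in m, angles in rad, forces in N, time in s.
With the tool pointing down it reaches from about 0.425 to 1.025 m from the base axis. Payload 3.6 kg.
Tool frame: the origin (TCP) lies at the very end of the fingers, on their centre line; the grasp point (between the pads) lies 19 mm behind it (env.grip_point_offset is the z of the grasp point in the tool frame, in m); z points along the fingers, y is the line along which they close (so a half turn about z gives the same grasp; the last joint's range is limited). The gripper opens to 85 mm and grips with 20 to 120 N. Pads are 22 mm wide; open, the fingers measure 114 mm over their backs; the gripper's body (76 mm by 85 mm) begins 54 mm behind the grasp point. The pads swing forward as they close: fully open they stand 13 mm farther back than shut.
Start: joints at [-1.417, 0.591, 0.048, 1.609, -0.033, 0.943, -0.034], TCP at [0.177, 0.703, 0.231] pointing down, gripper open.
Joint ranges: [-2.69, 2.69], [-0.47, 2.24], [-1.27, 1.36], [0.19, 2.51], [-1.53, 4.68], [0.08, 2.07], [-3.09, 3.09]. Speed limits (rad/s): [2.57, 2.57, 3.14, 3.14, 3.14, 3.14, 3.14].

INTERFACE

Orientations are given as a unit quaternion [w, x, y, z].
In Python, from rig import sensors, cams, env gives the robot as it stands.
- The arm moves only by the shell command python3 -m inch 'ROWS' [FORCE]. ROWS is JSON, one flat list of numbers, 7 for each row, row after row: the turn, a rotation vector about the tool's x, y, z in rad, then the shift along the tool's x, y, z in cm, then the finger opening in cm, from 0 to 8.54. In form: [rx, ry, rz, x, y, z, jaw, rx, ry, rz, x, y, z, jaw, ...]. A call has exactly 5 rows; each row shifts and turns the commanded pose from where the row before left it, along the tool's axes as they then stand; what a row does not reach is not made up. A row lasts 1/8 s, in which the tool goes at most 62.5 mm and 10.7 degrees, less where a joint would pass 70% of its speed; a pose out of reach is approached as far as the arm can. A call with a gripper value outside its range is refused whole. The fingers move at their own pace and stop on an object; FORCE is the grip in N (left out, the last holds). Time passes only in rows, so rows that do not move let the fingers close, or fill a call up. It gives the time, the measured TCP pose, the force, the opening and the grip force at its end, in the units of the state.
- sensors.get_state(): the state, without advancing time (a new reading comes with each control period).
- cams.get_image(name): name is "side" or "top" or "wrist"; returns (picture, depth): 420x560x3 uint8, red, green, blue; 420x560 float32, m along the optical axis (not along the pixel's ray), 0 where there is no reading.
- cams.calibration(name): a dict with "fovy" (degrees; the focal length in pixels is half the picture's height over the tangent of half this angle, whatever the lens; pixels are square), "cx", "cy" (the principal point, pixels), "extrinsics" (4x4, takes a point from camera to world coordinates). Camera axes: x right, y up, looking along -z (the intrinsics and any distortion apply to the point x, -y, -z); pixel columns grow to the right and rows downward; lengths in m; the calibration is good to about 2 mm. The wrist camera is an equidistant fisheye: a pixel r from the principal point sees the ray r / f radians off the axis. A picture is of the moment at which its call begins: read the wrist's pose just before it. calibration takes no time and is no camera call; for the wrist camera it gives the pose at the moment of the call.
- env.sign_off(): hands the job in; it is judged then, once.
The state is a dict: "time_s": time; "joint_pos": joint angles; "qd": joint speeds; "effort": joint torques, N m; "position": TCP position; "tool_rot": TCP orientation; "wrist_force": force on the tool from outside, world axes, zero at the start; "moment": the same for the moment, N m; "opening": opening from 0.0 (shut) to 1.0 (fully open); "grip_force": force on a finger pad.
Only numpy, scipy, OpenCV 4.12 (cv2) and the standard library are available. Lean on these libraries where they do the work, as an engineer would, in place of code of your own. Each camera call takes 0.05 s, during which the arm holds its last target. There are 200 camera calls.

## Working session

There is one attempt and no reset: what is moved stays moved. The work goes in short steps, Python scripts to look and compute and a shell command to move; the robot and the scene stay as the last step left them, time stands still between calls to the robot, and variables do not carry over. Pictures are saved under pics/ and viewed, at most 10 in all, crops included, and the job is handed in when it is done.

```bash
ls; mkdir -p pics
python3 - <<'E'
from rig import sensors,cams,env
import cv2,numpy as np
s=sensors.get_state();print(s,env.grip_point_offset)
for n in ['top','side']:
    im,d=cams.get_image(n);cv2.imwrite(f'pics/{n}0.png',im[:,:,::-1]);np.save(f'pics/{n}0.npy',d);print(n,cams.calibration(n))
E
```

```text
pics
{'time_s': 0.0, 'joint_pos': array([-1.41750035,  0.59214799,  0.04828896,  1.60984287, -0.03331447,
        0.94270597, -0.03372727]), 'qd': array([-0.00183745,  0.00058774,  0.00118206,  0.00219321, -0.00155962,
       -0.000935  , -0.00160973]), 'effort': array([-4.07037933e-04, -5.48700285e+01,  1.54637173e+00, -1.98123640e+01,
        9.44943720e-03,  8.80892709e-03, -3.11744145e-06]), 'position': array([0.17689479, 0.70222067, 0.23011216]), 'tool_rot': array([-8.52910957e-05,  1.23058563e-01,  9.92398745e-01, -1.14653089e-03]), 'wrist_force': array([-0.70934907, -0.19896014, -0.41970909]), 'moment': array([0.02782679, 0.01514982, 0.0406578 ]), 'grip_force': 0.0, 'opening': 0.9984488765158482} -0.0187
top {'fovy': 42.8513576687191, 'cx': 282.06620868605773, 'cy': 217.49882038120663, 'extrinsics': array([[ 0.08302256,  0.97315246, -0.21466611,  0.2705928 ],
       [-0.99653728,  0.08008907, -0.02234258,  0.02378877],
       [-0.00455033,  0.21577772,  0.97643191,  1.33284683],
       [ 0.        ,  0.        ,  0.        ,  1.        ]])}
side {'fovy': 53.055452763148885, 'cx': 281.10075304011804, 'cy': 205.313891701346, 'extrinsics': array([[ 0.99851825, -0.02788929,  0.04672782,  0.57408528],
       [ 0.05363552,  0.64946548, -0.75849708, -0.81631254],
       [-0.00919416,  0.75987945,  0.64999899,  0.80765732],
       [ 0.        ,  0.        ,  0.        ,  1.        ]])}
```

View pics/top0.png

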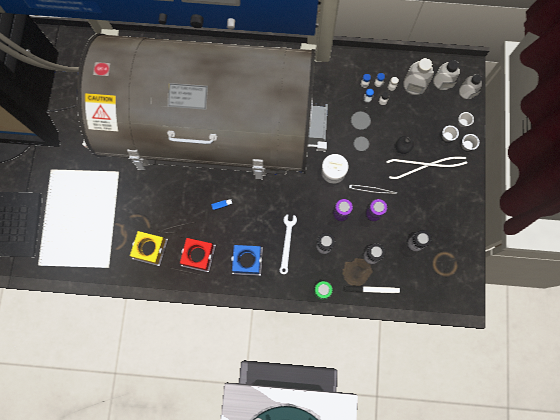

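View pics/side0.png

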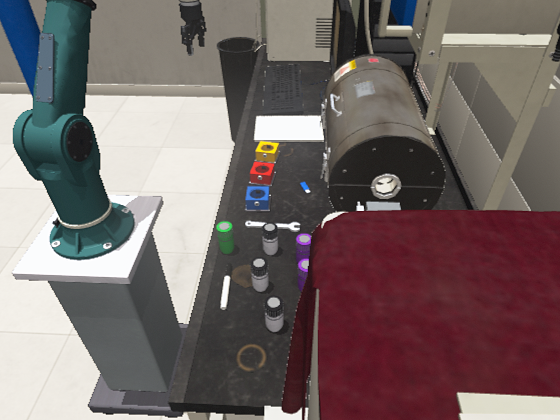

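The top view shows the stands at yellow (147,247), red (197,254) and blue (247,259). The grey-bodied, black-capped canisters are at (325,243), (374,254) and (420,241). The look-alikes to leave alone are green (323,290) and purple (344,207), (378,207). The side view agrees. Next I'll measure from depth and confirm in an enlarged crop.

```bash
cat > h.py <<'E'
import numpy as np,cv2
from rig import sensors,cams,env
def cloud(n,d,c=None):
    c=c or cams.calibration(n);f=210/np.tan(np.radians(c['fovy']/2))
    v,u=np.mgrid[0:420,0:560]
    p=np.stack([(u-c['cx'])/f*d,-(v-c['cy'])/f*d,-d,np.ones_like(d)],-1)
    return (p@c['extrinsics'].T)[...,:3]
E
python3 - <<'E'
from h import *
P={n:cloud(n,np.load(f'pics/{n}0.npy')) for n in('top','side')}
pt=P['top']
print('table z',[pt[v,u].round(4) for v,u in((225,260),(270,300),(275,450))], [P['side'][v,u].round(4) for v,u in((345,300),(220,225))])
for k,(u,v,z) in dict(y=(147,247,.042),r=(197,254,.042),b=(247,259,.042),c1=(325,243,.085),c2=(374,254,.085),c3=(420,241,.085),green=(323,290,.085),pu1=(344,207,.085),pu2=(378,207,.085)).items():
    c0=pt[v,u]
    for n in P:
        q=P[n].reshape(-1,3); R=.026 if z>.05 else .05
        h=.008
        m=(np.hypot(*(q[:,:2]-c0[:2]).T)<.05)&(abs(q[:,2]-z)<h)
        q=q[m]
        if len(q)>8:
            r=cv2.minAreaRect(q[:,:2].astype('f4')*1000)
            print(k,n,len(q),'z',np.median(q[:,2]).round(4),'mean',q.mean(0).round(4),'rect',np.round(r[0],1),np.round(r[1],1),round(r[2],1))
im=cv2.imread('pics/top0.png')
cv2.imwrite('pics/crop1.png',cv2.resize(im[195:305,120:450],None,fx=2.4,fy=2.4,interpolation=cv2.INTER_CUBIC))
E
```

```text
table z [array([ 0.54  ,  0.1087, -0.0024]), array([ 4.335e-01, -1.500e-03,  2.000e-04]), array([ 0.4515, -0.3734,  0.0029])] [array([ 0.5784, -0.4967,  0.2785]), array([ 3.60e-01,  5.55e-02, -3.00e-04])]
y top 485 z 0.0415 mean [0.4553 0.3773 0.0415] rect [455.3 376.7] [74.  64.4] 80.0
y side 185 z 0.0393 mean [0.4561 0.375  0.0391] rect [455.7 375.5] [74.3 65.8] 77.4
r top 487 z 0.0417 mean [0.4489 0.2546 0.0414] rect [449.  254.8] [73.4 64.4] 81.9
r side 217 z 0.0394 mean [0.45   0.2522 0.0391] rect [450.2 253.4] [74.5 65. ] 82.7
b top 484 z 0.0417 mean [0.4462 0.1313 0.0416] rect [446.4 131.3] [64.6 70.9] 1.7
b side 248 z 0.04 mean [0.4466 0.1276 0.0396] rect [447.3 130.9] [63.9 70.3] 1.7
c1 top 224 z 0.0852 mean [ 0.4968 -0.0566  0.0853] rect [497.  -56.1] [38.7 37.9] 3.0
c1 side 159 z 0.0834 mean [ 0.4983 -0.0602  0.0834] rect [498.  -58.3] [37.8 40.2] 63.3
c2 top 231 z 0.0853 mean [ 0.4807 -0.175   0.0852] rect [ 480.9 -175.3] [38.  39.1] 5.5
c2 side 209 z 0.0839 mean [ 0.483  -0.1788  0.0836] rect [ 482.2 -176.6] [37.5 41.3] 34.5
c3 top 229 z 0.0853 mean [ 0.5216 -0.2828  0.0853] rect [ 522.2 -282.9] [37.3 39.3] 72.0
c3 side 267 z 0.084 mean [ 0.5235 -0.2861  0.0836] rect [ 523.4 -284.3] [38.3 39. ] 29.4
green top 243 z 0.0857 mean [ 0.3826 -0.0575  0.0854] rect [382.8 -57.5] [38.2 39. ] 37.7
green side 162 z 0.0834 mean [ 0.3849 -0.0612  0.0832] rect [383.2 -58.5] [38.4 41. ] 36.1
pu1 top 223 z 0.0855 mean [ 0.5831 -0.0933  0.0849] rect [583.3 -93.8] [40.  38.5] 56.8
pu1 side 164 z 0.0835 mean [ 0.5831 -0.0966  0.0832] rect [581.7 -94.4] [33.9 38.7] 0.2
pu2 top 223 z 0.0854 mean [ 0.5897 -0.1758  0.0853] rect [ 590.1 -175.4] [39.2 38.2] 2.5
pu2 side 126 z 0.0839 mean [ 0.584  -0.1787  0.0835] rect [ 582.9 -177.3] [22.7 39.2] 0.4
```

View pics/crop1.png

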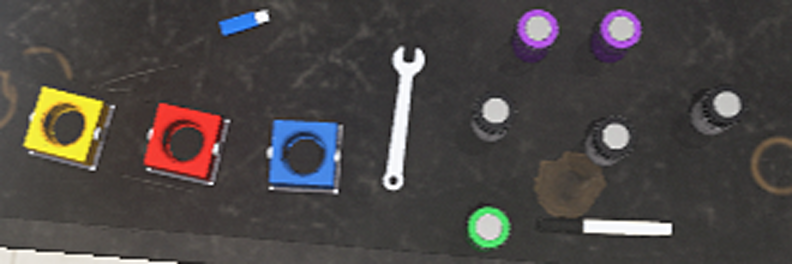

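The crop shows what the depth said. The three grey and black canisters are at crop (495,112), (612,138) and (722,108), with top-cap heights of 85 mm. The stands' tops are at 42 mm, so both heights match the description. The green and purple ones are excluded. Next I'll turn the tool square to the world and start across.

```bash
python3 -m inch '[0,0,-0.1235,0,0,0,8.5, 0,0,-0.1235,0,0,0,8.5, 0,0,0,-4.2,-4.3,0,8.5, 0,0,0,-4.2,-4.3,0,8.5, 0,0,0,-4.2,-4.3,0,8.5]' 40
```

```text
time_s: 0.72
position: [0.3042, 0.5724, 0.2308]
tool_rot: [-0.0, -0.0, 1.0, -0.0]
wrist_force: [0.9, 0.7, -0.3]
opening: 0.998
grip_force: 0.0
```

```bash
python3 -m inch '[0,0,0,-3.2,-5,0,8.5, 0,0,0,-3.2,-5,0,8.5, 0,0,0,-3.2,-5,0,8.5, 0,0,0,-3.2,-5,0,8.5, 0,0,0,-3.2,-5,0,8.5]'; python3 -m inch '[0,0,0,0,-6,0,8.5, 0,0,0,0,-6,0,8.5, 0,0,0,0,-6,0,8.5, 0,0,0,0,-6,0,8.5, 0,0,0,0,-6,0,8.5]'
```

```text
time_s: 1.35
position: [0.4639, 0.3222, 0.2311]
tool_rot: [-0.0, -0.0, 1.0, -0.0]
wrist_force: [1.7, 0.9, -0.6]
opening: 0.995
grip_force: 0.0
time_s: 1.98
position: [0.4629, 0.0222, 0.2313]
tool_rot: [0.0, -0.0, 1.0, 0.0]
wrist_force: [0.6, -0.1, 0.5]
opening: 0.997
grip_force: 0.0
```

```bash
python3 -c "
from rig import sensors;s=sensors.get_state();print(s['position'],s['joint_pos'],s['wrist_force'])"
```

```text
[0.46291641 0.02218867 0.2312753 ] [-0.21930826  0.26511088  0.08930115  2.18349673 -0.03650191  0.69415444
  1.46614895] [ 0.64061229 -0.08809588  0.48334463]
```

```bash
python3 -m inch '[0,0,0,-1.75,-4,0,8.5, 0,0,0,-1.7,-3.95,0,8.5, 0,0,0,0,0,4.5,8.5, 0,0,0,0,0,4.5,8.5, 0,0,0,0,0,4.5,8.5]'; python3 -m inch '[0,0,0,0,0,2.3,8.5, 0,0,0,0,0,2.3,8.5, 0,0,0,0,0,0,3, 0,0,0,0,0,0,3, 0,0,0,0,0,0,3]' 60;  python3 -m inch '[0,0,0,0,0,0,3, 0,0,0,0,0,0,3, 0,0,0,0,0,0,3, 0,0,0,0,0,0,3, 0,0,0,0,0,0,3]'
```

```text
time_s: 2.6
position: [0.4979, -0.0556, 0.0951]
tool_rot: [0.0, 0.0, 1.0, -0.0]
wrist_force: [-0.1, 0.7, -0.6]
opening: 0.995
grip_force: 0.0
time_s: 3.22
position: [0.4985, -0.0555, 0.0515]
tool_rot: [0.001, -0.0, 1.0, -0.0]
wrist_force: [-0.7, 0.5, -0.4]
opening: 0.456
grip_force: 60.2
time_s: 3.85
position: [0.4986, -0.0555, 0.0514]
tool_rot: [0.001, -0.0, 1.0, -0.0]
wrist_force: [-0.7, -0.4, 6.2]
opening: 0.457
grip_force: 60.2
```

```bash
python3 -m inch '[0,0,0,0,0,-2,3, 0,0,0,0,0,-3,3, 0,0,0,0,0,-2,3, 0,0,0,0,0,0,3, 0,0,0,0,0,0,3]';  python3 -m inch '[0,0,0,0,0,0,3, 0,0,0,0,0,0,3, 0,0,0,0,0,0,3, 0,0,0,0,0,0,3, 0,0,0,0,0,0,3]'
python3 - <<'E'
from h import *
for i in range(6):
    s=sensors.get_state();print(s['wrist_force'],s['effort'][[1,3]],s['position'])
    im,d=cams.get_image('wrist')
cv2.imwrite('pics/w1.png',im[:,:,::-1])
E
```

```text
time_s: 4.47
position: [0.4971, -0.0552, 0.1197]
tool_rot: [-0.001, -0.0, 1.0, 0.0]
wrist_force: [0.3, -1.5, -4.0]
opening: 0.451
grip_force: 60.8
time_s: 5.1
position: [0.4978, -0.0554, 0.1203]
tool_rot: [-0.0, -0.0, 1.0, -0.0]
wrist_force: [-0.1, 0.0, -3.1]
opening: 0.444
grip_force: 60.8
[-0.14562411  0.02444713 -3.08194432] [-41.75863981 -11.43866479] [ 0.4977801  -0.05538869  0.12027482]
[ 0.18383049 -0.02297426 -2.97620666] [-41.76608562 -11.44322455] [ 0.49781174 -0.05539775  0.12031406]
[ 0.20666788 -0.54336142 -3.03600873] [-41.77551627 -11.44698322] [ 0.49783052 -0.05540986  0.12032382]
[ 0.61978981 -0.4211188  -2.92519601] [-41.78453922 -11.44927204] [ 0.49785713 -0.05538607  0.12036086]
[-0.76661173  0.4648032  -2.80443968] [-41.79108024 -11.450665  ] [ 0.49786476 -0.0553851   0.12036416]
[-0.39992793 -0.99594356 -2.69981938] [-41.79796815 -11.45150363] [ 0.49781504 -0.05538752  0.12034882]
```

View pics/w1.png

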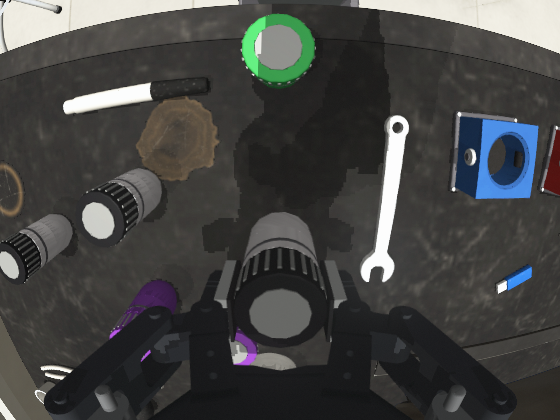

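The wrist view shows the canister held upright at (280,310), between the pads. The load is about 3 N, so it is probably the sleeve, which goes in yellow. I'll move it over the yellow stand and average the weight and check the alignment there.

```bash
python3 -m inch '[0,0,0,0,3,-1,3, 0,0,0,0.6,5.8,0,3, 0,0,0,0.6,5.8,0,3, 0,0,0,0.6,5.8,0,3, 0,0,0,0.6,5.8,0,3]';  python3 -m inch '[0,0,0,0.6,5.8,0,3, 0,0,0,0.6,5.8,0,3, 0,0,0,0.6,5.4,0,3, 0,0,0,0,0,0,3, 0,0,0,0,0,0,3]'
python3 - <<'E'
from h import *
F=[]
for i in range(8):
    s=sensors.get_state();F.append(s['wrist_force']);c=cams.calibration('wrist')
    im,d=cams.get_image('wrist')
print(np.mean(F,0),np.std(F,0),s['position'],s['opening'],s['grip_force'],c)
cv2.imwrite('pics/w2.png',im[:,:,::-1]);np.save('pics/w2.npy',d)
np.savez('pics/w2c.npz',**c,pos=s['position'])
E
```

```text
time_s: 6.02
position: [0.4735, 0.2085, 0.1304]
tool_rot: [0.0, -0.0, 1.0, 0.0]
wrist_force: [1.5, 0.1, -2.6]
opening: 0.454
grip_force: 61.1
time_s: 6.65
position: [0.4552, 0.3763, 0.1299]
tool_rot: [-0.0, -0.001, 1.0, -0.001]
wrist_force: [-0.1, -0.4, -2.8]
opening: 0.45
grip_force: 61.7
[ 0.29035731 -0.01863355 -3.29365659] [0.42732817 0.4724168  0.41885643] [0.45607639 0.37554751 0.13038328] 0.44749896787219734 61.69714093208313 {'fovy': 65.70646984690485, 'cx': 279.9122168600428, 'cy': 210.48655326052102, 'extrinsics': array([[ 5.69926214e-04, -9.47557182e-01, -3.19585768e-01,
         3.74277913e-01],
       [ 9.99999758e-01,  6.67253301e-04, -1.95048048e-04,
         3.74499905e-01],
       [ 3.98063837e-04, -3.19585579e-01,  9.47557333e-01,
         2.73707675e-01],
       [ 0.00000000e+00,  0.00000000e+00,  0.00000000e+00,
         1.00000000e+00]])}
```

View pics/w2.png

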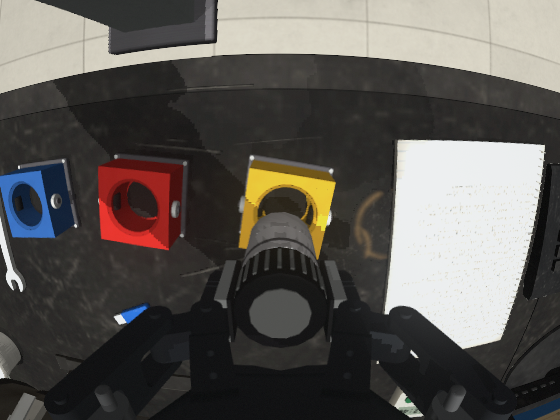

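The canister (cap top at 280,310) hangs over the yellow well (about 288,205). The measured load is 3.3 ± 0.15 N, or 0.34 kg, so this is the sleeve. Next I'll measure both in the same wrist picture.

```bash
cat >> h.py <<'E'
def wcloud(d,c):
    f=210/np.tan(np.radians(c['fovy']/2));v,u=np.mgrid[0:420,0:560]
    x,y=u-c['cx'],v-c['cy'];r=np.hypot(x,y);t=r/f;k=np.tan(t)/np.maximum(r,1e-9)
    p=np.stack([x*k*d,-y*k*d,-d,np.ones_like(d)],-1)
    return (p@np.array(c['extrinsics']).T)[...,:3]
def captop(P,pos):
    q=P.reshape(-1,3);q=q[np.hypot(*(q[:,:2]-pos[:2]).T)<.03]
    zt=np.percentile(q[(q[:,2]>pos[2]+.01)&(q[:,2]<pos[2]+.06)][:,2],70)
    q=q[abs(q[:,2]-zt)<.003];(x,y),r=cv2.minEnclosingCircle(q[:,:2].astype('f4')*1000)
    return zt,len(q),(x,y),r,cv2.minAreaRect(q[:,:2].astype('f4')*1000)
def standtop(P,c0):
    q=P.reshape(-1,3);q=q[(np.hypot(*(q[:,:2]-np.array(c0)).T)<.055)&(abs(q[:,2]-.042)<.006)]
    return len(q),np.median(q[:,2]),cv2.minAreaRect(q[:,:2].astype('f4')*1000)
E
python3 - <<'E'
from h import *
c=dict(np.load('pics/w2c.npz'));P=wcloud(np.load('pics/w2.npy'),c)
print(captop(P,c['pos']))
for s in((.4555,.376),(.4495,.254),(.4468,.1311)):print(standtop(P,s))
# body below fingers: fit circle to front surface by height
q=P[150:300,230:330].reshape(-1,3);
for z in np.arange(.075,.13,.01):
    b=q[(abs(q[:,2]-z)<.003)&(np.hypot(*(q[:,:2]-c['pos'][:2]).T)<.03)]
    if len(b)>20:
        A=np.c_[2*b[:,:2],np.ones(len(b))];s=np.linalg.lstsq(A,(b[:,:2]**2).sum(1),rcond=None)[0]
        print(z,len(b),s[:2],np.sqrt(s[2]+s[0]**2+s[1]**2))
E
```

```text
(np.float64(0.165642015703076), 6134, (449.2420654296875, 375.50830078125), 29.075027465820312, ((453.7200927734375, 372.9424133300781), (50.20386505126953, 42.26166534423828), 59.976993560791016))
(3378, np.float64(0.04254202162856391), ((455.6033935546875, 378.74029541015625), (71.73379516601562, 64.50907897949219), 81.43646240234375))
(3871, np.float64(0.042413878711256986), ((450.0771789550781, 255.44924926757812), (72.20768737792969, 65.11271667480469), 82.14115142822266))
(2263, np.float64(0.04223810505857639), ((447.25244140625, 134.05807495117188), (64.6552505493164, 69.8926010131836), 2.0134706497192383))
0.09499999999999999 194 [0.45562248 0.37435616] 0.018904396366526927
0.10499999999999998 219 [0.45554304 0.37437466] 0.0188210446776991
0.11499999999999998 234 [0.45561759 0.37441477] 0.019011922568019812
0.12499999999999997 307 [0.45557092 0.37445164] 0.018961642036854222
```

Run:
```python
from h import *
c=dict(np.load('pics/w2c.npz'))
D={'wrist':(wcloud(np.load('pics/w2.npy'),c),cv2.imread('pics/w2.png'))}
for n in('top','side'):D[n]=(cloud(n,np.load(f'pics/{n}0.npy')),cv2.imread(f'pics/{n}0.png'))
for n,(P,im) in D.items():
  h=cv2.cvtColor(im,cv2.COLOR_BGR2HSV)
  for k,(s,lo,hi) in dict(y=((.4555,.377),18,38),r=((.4495,.255),0,10),b=((.4468,.1315),100,125)).items():
    m=(h[...,1]>150)&(h[...,0]>=lo)&(h[...,0]<=hi)&(np.hypot(P[...,0]-s[0],P[...,1]-s[1])<.05)
    zt=np.percentile(P[m][:,2],75);m&=abs(P[...,2]-zt)<.0025
    q=P[m];H=cv2.convexHull(q[:,:2].astype('f4')*1000);M=cv2.moments(H);r=cv2.minAreaRect(H)
    print(n,k,len(q),round(zt,4),'hullc',round(M['m10']/M['m00'],1),round(M['m01']/M['m00'],1),'rect',np.round(r[0],1),np.round(r[1],1),round(r[2],1))
```

```text
wrist y 3003 0.043 hullc 455.8 378.6 rect [456.1 378.7] [63.9 64.6] 80.5
wrist r 3369 0.0427 hullc 450.0 255.4 rect [450.1 255.2] [65.4 65.1] 82.1
wrist b 1862 0.0424 hullc 447.3 132.3 rect [447.3 132.2] [64.6 66.2] 1.7
top y 251 0.0432 hullc 455.0 377.1 rect [455.2 377.4] [64.2 64.1] 81.0
top r 274 0.0431 hullc 448.8 255.0 rect [449.  254.6] [64.9 63.8] 81.8
top b 240 0.0437 hullc 446.7 131.5 rect [446.2 131.6] [63.4 63.6] 1.8
side y 121 0.0399 hullc 455.5 377.5 rect [455.7 378.6] [70.8 64.4] 79.9
side r 147 0.0402 hullc 449.7 254.6 rect [449.8 254.7] [66.6 63.4] 83.3
side b 148 0.0413 hullc 447.2 129.7 rect [447.2 129.6] [63.5 62. ] 1.7
```

```bash
python3 -m inch '[0,0,0,0,0.33,0,3, 0,0,0,0,0,2,3, 0,0,0,0,0,1.5,3, 0,0,0,0,0,0.5,3, 0,0,0,0,0,0,3]';python3 -m inch '[0,0,0,0,0,0.5,3, 0,0,0,0,0,0.5,3, 0,0,0,0,0,0,3, 0,0,0,0,0,0,3, 0,0,0,0,0,0,3]'; python3 -c "
from rig import sensors;print(sensors.get_state()['moment'])"
```

```text
time_s: 7.68
position: [0.4556, 0.3797, 0.0899]
tool_rot: [-0.0, -0.0, 1.0, -0.0]
wrist_force: [-0.7, -0.2, -4.0]
opening: 0.449
grip_force: 61.8
time_s: 8.3
position: [0.4558, 0.38, 0.0805]
tool_rot: [0.0, -0.0, 1.0, 0.0]
wrist_force: [-0.6, -0.6, -3.6]
opening: 0.452
grip_force: 61.8
[ 0.02983541 -0.01631401 -0.02193134]
```

```bash
python3 -m inch '[0,0,0,0,0,0.25,3, 0,0,0,0,0,0.25,3, 0,0,0,0,0,0.2,3, 0,0,0,0,0,0,3, 0,0,0,0,0,0,3]';python3 -m inch '[0,0,0,0,0,0.2,3, 0,0,0,0,0,0.2,3, 0,0,0,0,0,0,3, 0,0,0,0,0,0,3, 0,0,0,0,0,0,3]'; python3 -c "
from rig import sensors;print(sensors.get_state()['moment'])"
```

```text
time_s: 8.93
position: [0.4557, 0.3797, 0.0729]
tool_rot: [-0.0, -0.0, 1.0, -0.0]
wrist_force: [0.6, 0.3, -5.6]
opening: 0.451
grip_force: 61.9
time_s: 9.55
position: [0.4558, 0.3799, 0.0694]
tool_rot: [0.0, -0.0, 1.0, 0.0]
wrist_force: [0.0, -1.1, -0.6]
opening: 0.451
grip_force: 62.1
[-0.29940738 -0.05111638 -0.02266867]
```

```bash
python3 -m inch '[0,0,0,0,-0.08,0.1,3, 0,0,0,0,0,0.1,3, 0,0,0,0,0,0.1,3, 0,0,0,0,0,0,3, 0,0,0,0,0,0,3]'; python3 -c "
from rig import sensors;s=sensors.get_state();print(s['moment'],s['wrist_force'],s['position'])"
```

```text
time_s: 10.18
position: [0.4558, 0.3794, 0.0663]
tool_rot: [0.0, -0.0, 1.0, 0.0]
wrist_force: [0.1, 0.5, 0.8]
opening: 0.45
grip_force: 62.1
[ 0.14343182 -0.0426931   0.01541018] [0.08106804 0.49734209 0.7850929 ] [0.4557588  0.3794362  0.06626635]
```

```bash
python3 -m inch '[0,0,0,0,-0.02,0.1,3, 0,0,0,0,0,0.1,3, 0,0,0,0,0,0,3, 0,0,0,0,0,0,3, 0,0,0,0,0,0,3]'; python3 -c "
from rig import sensors;s=sensors.get_state();print(s['moment'],s['wrist_force'],s['position'])"
```

```text
time_s: 10.8
position: [0.4559, 0.3793, 0.0646]
tool_rot: [0.0, -0.0, 1.0, 0.0]
wrist_force: [-0.5, 2.2, 4.9]
opening: 0.456
grip_force: 62.4
[ 0.20708943  0.0553723  -0.03338279] [-0.53261766  2.23216166  4.90414202] [0.45586062 0.37930981 0.06458943]
```

```bash
python3 -m inch '[0,0,0,0,0,0.1,3, 0,0,0,0,0,0.05,3, 0,0,0,0,0,0,3, 0,0,0,0,0,0,3, 0,0,0,0,0,0,3]'
python3 - <<'E'
from h import *
for i in range(3):
    s=sensors.get_state();c=cams.calibration('wrist');im,d=cams.get_image('wrist')
    print(s['moment'],s['wrist_force'],s['position'])
P=wcloud(d,c);q=P.reshape(-1,3);x,y,z=s['position']
for zt in (P[285:330,260:300,2],):print('cap z',np.median(zt))
print('stand',[np.median(q[(np.hypot(q[:,0]-.45,q[:,1]-.255)<.04)&(abs(q[:,2]-.042)<.005)][:,2])])
E
```

```text
time_s: 11.42
position: [0.456, 0.3793, 0.0638]
tool_rot: [0.0, -0.0, 1.0, 0.0]
wrist_force: [-1.0, -0.1, 10.5]
opening: 0.451
grip_force: 63.0
[ 0.03117647  0.28265208 -0.0166507 ] [-0.95200107 -0.12486037 10.48038927] [0.45600738 0.37934719 0.06379726]
[-0.03020532  0.29805059  0.01867943] [-0.93067045  0.71529763  9.19812518] [0.45597087 0.37931925 0.06377056]
[-0.00510533  0.2975429  -0.00779233] [-1.91347298  0.38463719 10.64282932] [0.45599014 0.37932196 0.06378026]
cap z 0.09894670859817295
stand [np.float64(0.042405280330496176)]
```

Stiffness now matches the pad (about 6 N/mm) and the cap top is at 98.5 mm, so it is home. I'll release and rise, then check and go for the second canister.

```bash
python3 -m inch '[0,0,0,0,0,0,8.5, 0,0,0,0,0,0,8.5, 0,0,0,0,0,0,8.5, 0,0,0,0,0,-4,8.5, 0,0,0,0,0,-5,8.5]';  python3 - <<'E'
from h import *
s=sensors.get_state();c=cams.calibration('wrist');im,d=cams.get_image('wrist');P=wcloud(d,c);q=P.reshape(-1,3)
q=q[(np.hypot(*(q[:,:2]-s['position'][:2]).T)<.03)&(abs(q[:,2]-.099)<.008)]
print(s['opening'],s['wrist_force'],len(q),np.percentile(q[:,2],[10,50,70,90]))
q=q[abs(q[:,2]-np.median(q[:,2]))<.003];print(cv2.minAreaRect(q[:,:2].astype('f4')*1000))
A=np.c_[q[:,:2],np.ones(len(q))];print('tilt',np.linalg.lstsq(A,q[:,2],rcond=None)[0])
E
python3 -m inch '[0,0,0,-0.3,-6,-1,8.5, 0,0,0,-0.3,-6,0,8.5, 0,0,0,-0.3,-6,0,8.5, 0,0,0,-0.3,-6,0,8.5, 0,0,0,-0.3,-6,0,8.5]'; python3 -m inch '[0,0,0,-0.3,-6,0,8.5, 0,0,0,-0.3,-6,0,8.5, 0,0,0,-0.3,-6,0,8.5, 0,0,0,-0.15,-6,0,8.5, 0,0,0,0,-1.4,0,8.5]'
```

```text
time_s: 12.2
position: [0.4547, 0.378, 0.1523]
tool_rot: [-0.001, -0.0, 1.0, -0.001]
wrist_force: [0.7, 0.2, -0.2]
opening: 0.994
grip_force: 0.0
0.9941533580397368 [ 0.67879622  0.24069325 -0.16283084] 2766 [0.09745454 0.09880952 0.09932027 0.0999375 ]
((455.5326843261719, 378.29742431640625), (39.601318359375, 38.53351593017578), 36.3828239440918)
tilt [ 0.01009271 -0.00049964  0.09448414]
time_s: 12.88
position: [0.4707, 0.077, 0.1627]
tool_rot: [0.0, -0.0, 1.0, -0.0]
wrist_force: [1.3, 0.1, -0.4]
opening: 0.995
grip_force: 0.0
time_s: 13.5
position: [0.4807, -0.1804, 0.1628]
tool_rot: [0.0, 0.004, 1.0, -0.001]
wrist_force: [-0.2, 0.6, -0.1]
opening: 0.992
grip_force: 0.0
```

```bash
cat >> h.py <<'E'
def below(zc=.085):
    s=sensors.get_state();c=cams.calibration('wrist');im,d=cams.get_image('wrist');q=wcloud(d,c).reshape(-1,3)
    q=q[(np.hypot(*(q[:,:2]-s['position'][:2]).T)<.035)&(abs(q[:,2]-zc)<.006)]
    q=q[abs(q[:,2]-np.median(q[:,2]))<.003];r=cv2.minAreaRect(q[:,:2].astype('f4')*1000)
    print(s['time_s'],'tcp',s['position'].round(4),'can(cam)',r,np.median(q[:,2]),len(q))
E
python3 -c "
from h import *
for i in range(5):below()"
```

```text
13.5 tcp [ 0.4807 -0.1804  0.1628] can(cam) ((482.3805236816406, -175.75379943847656), (39.02685546875, 39.16517639160156), 38.51860046386719) 0.08614684837144287 2169
13.55 tcp [ 0.4807 -0.1799  0.1628] can(cam) ((482.3800354003906, -175.6718292236328), (39.06922912597656, 38.998390197753906), 65.0548095703125) 0.08610747592735549 2181
13.6 tcp [ 0.4808 -0.177   0.1626] can(cam) ((482.38677978515625, -175.61740112304688), (39.13576889038086, 39.105106353759766), 82.4884033203125) 0.08609652332338955 2181
13.65 tcp [ 0.481  -0.1748  0.1625] can(cam) ((482.3264465332031, -175.66860961914062), (39.0151252746582, 39.128570556640625), 42.359947204589844) 0.08609961841886521 2187
13.7 tcp [ 0.4811 -0.1734  0.1625] can(cam) ((482.28375244140625, -175.39297485351562), (39.05261993408203, 38.4211540222168), 17.41364288330078) 0.08614797347566361 2169
```

```bash
python3 -m inch '[0,0,0,-0.13,-0.12,4.5,8.5, 0,0,0,0,0,4.5,8.5, 0,0,0,0,0,2.1,8.5, 0,0,0,0,0,0,3, 0,0,0,0,0,0,3]' 60; python3 -m inch '[0,0,0,0,0,0,3, 0,0,0,0,0,0,3, 0,0,0,0,0,0,3, 0,0,0,0,0,-0.5,3, 0,0,0,0,0,-2,3]';python3 -m inch '[0,0,0,0,0,-3,3, 0,0,0,0,0,-2.5,3, 0,0,0,0,0,0,3, 0,0,0,0,0,0,3, 0,0,0,0,0,0,3]'
python3 - <<'E'
from h import *
F=[]
for i in range(8):
    s=sensors.get_state();F.append(s['wrist_force']);im,d=cams.get_image('wrist')
print(np.mean(F,0),np.std(F,0),s['position'],s['opening'],s['grip_force'])
E
```

```text
time_s: 14.38
position: [0.4834, -0.1751, 0.0525]
tool_rot: [0.0, -0.001, 1.0, 0.0]
wrist_force: [-0.2, 0.3, 0.7]
opening: 0.599
grip_force: 0.0
time_s: 15.0
position: [0.4817, -0.1763, 0.0767]
tool_rot: [-0.001, -0.0, 1.0, 0.0]
wrist_force: [0.5, 0.0, -1.2]
opening: 0.451
grip_force: 60.4
time_s: 15.62
position: [0.4817, -0.1761, 0.1308]
tool_rot: [-0.001, -0.0, 1.0, 0.0]
wrist_force: [0.0, 0.0, -1.4]
opening: 0.45
grip_force: 60.4
[-0.11456983  0.29949809 -1.62507456] [0.56794781 0.36109355 0.44654169] [ 0.48251816 -0.17627687  0.13156664] 0.4512499113898522 60.36298155784607
```

The load is 1.6 N, so this is the liner and it goes in blue. Over to blue, measuring it on arrival.

```bash
cat >> h.py <<'E'
def over(s0,lo,hi):
    F=[]
    for i in range(4):
        s=sensors.get_state();F.append(s['wrist_force']);c=cams.calibration('wrist');im,d=cams.get_image('wrist')
    P=wcloud(d,c);h=cv2.cvtColor(im,cv2.COLOR_RGB2HSV);pos=s['position']
    m=(h[...,1]>150)&(h[...,0]>=lo)&(h[...,0]<=hi)&(np.hypot(P[...,0]-s0[0],P[...,1]-s0[1])<.05)
    zt=np.percentile(P[m][:,2],75);m&=abs(P[...,2]-zt)<.0025
    r=cv2.minAreaRect(P[m][:,:2].astype('f4')*1000);print('F',np.mean(F,0),'tcp',pos,'stand',r,zt)
    q=P[150:300,230:330].reshape(-1,3)
    for z in (pos[2]-.03,pos[2]-.02):
        b=q[(abs(q[:,2]-z)<.004)&(np.hypot(*(q[:,:2]-pos[:2]).T)<.03)]
        s=np.linalg.lstsq(np.c_[2*b[:,:2],np.ones(len(b))],(b[:,:2]**2).sum(1),rcond=None)[0]
        print('body',len(b),s[:2],np.sqrt(s[2]+s[0]**2+s[1]**2))
    print('cap z',np.median(P[295:325,265:295,2]))
E
python3 -m inch '[0,0,0,0,2.4,0,3, 0,0,0,0.6,5.7,0,3, 0,0,0,0.6,5.7,0,3, 0,0,0,0.6,5.7,0,3, 0,0,0,0.6,5.7,0,3]';  python3 -m inch '[0,0,0,0.6,4.2,0,3, 0,0,0,0.5,1.5,0,3, 0,0,0,0,0,0,3, 0,0,0,0,0,0,3, 0,0,0,0,0,0,3]'; python3 -c "
from h import *
over((.4472,.132),100,125)"
```

```text
time_s: 16.65
position: [0.4586, 0.0775, 0.132]
tool_rot: [0.0, 0.0, 1.0, 0.0]
wrist_force: [1.6, 0.3, -1.2]
opening: 0.456
grip_force: 60.6
time_s: 17.27
position: [0.4479, 0.1307, 0.1319]
tool_rot: [0.0, 0.002, 1.0, -0.0]
wrist_force: [-0.2, 0.4, -1.0]
opening: 0.454
grip_force: 60.6
F [-0.11613932 -0.06737654 -1.24147048] tcp [0.4478132  0.13162972 0.1318515 ] stand ((446.7633972167969, 131.93594360351562), (64.1361312866211, 63.5982780456543), 1.7376729249954224) 0.04296268554526189
body 271 [0.44652443 0.13113418] 0.01895732636054052
body 294 [0.44652699 0.13103848] 0.01899779411942953
cap z 0.16559997886269404
```

```bash
python3 -m inch '[0,0,0,-0.03,0.07,0,3, 0,0,0,0,0,2,3, 0,0,0,0,0,2,3, 0,0,0,0,0,0.5,3, 0,0,0,0,0,0.5,3]';python3 -m inch '[0,0,0,0,0,0.25,3, 0,0,0,0,0,0.25,3, 0,0,0,0,0,0.25,3, 0,0,0,0,0,0,3, 0,0,0,0,0,0,3]'; python3 -c "
from rig import sensors;print(sensors.get_state()['moment'])"
```

```text
time_s: 18.1
position: [0.4482, 0.1334, 0.0818]
tool_rot: [0.0, -0.0, 1.0, 0.0]
wrist_force: [-0.4, -1.7, 0.2]
opening: 0.451
grip_force: 60.6
time_s: 18.73
position: [0.4478, 0.133, 0.0741]
tool_rot: [-0.0, -0.0, 1.0, -0.0]
wrist_force: [0.8, -4.5, -3.0]
opening: 0.452
grip_force: 60.5
[-1.02198524 -0.22827808 -0.0262099 ]
```

```bash
python3 -m inch '[0,0,0,0,-0.1,0,3, 0,0,0,0,0,0,3, 0,0,0,0,0,0.2,3, 0,0,0,0,0,0,3, 0,0,0,0,0,0,3]'; python3 -c "
from rig import sensors;print(sensors.get_state()['moment'])"
```

```text
time_s: 19.35
position: [0.4479, 0.1327, 0.0724]
tool_rot: [0.0, -0.0, 1.0, 0.0]
wrist_force: [-0.0, -0.5, 0.5]
opening: 0.45
grip_force: 60.9
[-0.3591249  -0.0107005   0.04394544]
```

```bash
python3 -m inch '[0,0,0,0,-0.05,0.2,3, 0,0,0,0,0,0.2,3, 0,0,0,0,0,0.1,3, 0,0,0,0,0,0,3, 0,0,0,0,0,0,3]'; python3 -c "
from rig import sensors;print(sensors.get_state()['moment'])"; python3 -m inch '[0,0,0,0,0,0.1,3, 0,0,0,0,0,0.1,3, 0,0,0,0,0,0,3, 0,0,0,0,0,0,3, 0,0,0,0,0,0,3]'; python3 -c "
from rig import sensors;print(sensors.get_state()['moment'])"
```

```text
time_s: 19.98
position: [0.4481, 0.1321, 0.0672]
tool_rot: [0.0, -0.0, 1.0, 0.0]
wrist_force: [0.6, 0.9, 0.1]
opening: 0.453
grip_force: 60.9
[-0.0220432  -0.19403907  0.00396278]
time_s: 20.6
position: [0.4482, 0.1321, 0.0658]
tool_rot: [0.0, -0.0, 1.0, 0.0]
wrist_force: [0.3, 0.9, 6.2]
opening: 0.454
grip_force: 61.7
[-0.15710909  0.036976   -0.01859023]
```

```bash
python3 -m inch '[0,0,0,0,0,0.1,3, 0,0,0,0,0,0,3, 0,0,0,0,0,0,3, 0,0,0,0,0,0,3, 0,0,0,0,0,0,3]'; python3 -m inch '[0,0,0,0,0,0,8.5, 0,0,0,0,0,0,8.5, 0,0,0,0,0,0,8.5, 0,0,0,0,0,-4,8.5, 0,0,0,0,0,-5,8.5]';  python3 -c "
from h import *
below(.099)"
python3 -m inch '[0,0,0,-1,-5.5,-1,8.5, 0,0,0,-1,-5.5,0,8.5, 0,0,0,-1,-5.5,0,8.5, 0,0,0,-1,-5.5,0,8.5, 0,0,0,-1,-5.5,0,8.5]'; python3 -m inch '[0,0,0,-1,-5.5,0,8.5, 0,0,0,-1,-5.5,0,8.5, 0,0,0,-0.5,-3,0,8.5, 0,0,0,0,0,0,8.5, 0,0,0,0,0,0,8.5]';  python3 -c "
from h import *
for i in range(4):below()"
```

```text
time_s: 21.22
position: [0.4483, 0.1321, 0.0651]
tool_rot: [0.001, -0.0, 1.0, 0.0]
wrist_force: [-0.1, -0.3, 10.1]
opening: 0.451
grip_force: 62.1
time_s: 21.85
position: [0.4468, 0.1316, 0.1543]
tool_rot: [-0.002, -0.0, 1.0, -0.001]
wrist_force: [-0.5, 0.8, -0.3]
opening: 0.995
grip_force: 0.0
21.85 tcp [0.4468 0.1316 0.1543] can(cam) ((446.8099670410156, 132.31643676757812), (38.958656311035156, 38.9908447265625), 44.678260803222656) 0.10013124166375346 2602
time_s: 22.52
position: [0.4978, -0.1446, 0.1641]
tool_rot: [-0.0, -0.0, 1.0, 0.0]
wrist_force: [0.9, 0.2, -0.3]
opening: 0.997
grip_force: 0.0
time_s: 23.15
position: [0.5224, -0.2818, 0.1637]
tool_rot: [-0.001, -0.0, 1.0, 0.001]
wrist_force: [-0.2, -0.6, 0.1]
opening: 0.994
grip_force: 0.0
23.15 tcp [ 0.5224 -0.2818  0.1637] can(cam) ((523.3709106445312, -283.3695983886719), (38.82355880737305, 39.53770446777344), 1.432772159576416) 0.08612248892462188 2170
23.2 tcp [ 0.5226 -0.2811  0.1638] can(cam) ((523.4702758789062, -283.2466735839844), (39.25090026855469, 38.536155700683594), 16.493494033813477) 0.08612984754285678 2160
23.25 tcp [ 0.5228 -0.281   0.1639] can(cam) ((523.6016845703125, -283.1739196777344), (39.33308792114258, 38.5544319152832), 13.277721405029297) 0.0860876151717913 2164
23.3 tcp [ 0.5229 -0.2811  0.1641] can(cam) ((523.4124755859375, -283.07745361328125), (39.10328674316406, 39.14830017089844), 15.967535018920898) 0.08611427537657622 2158
```

```bash
python3 -m inch '[0,0,0,-0.08,-0.1,4.5,8.5, 0,0,0,0,0,4.5,8.5, 0,0,0,0,0,2.2,8.5, 0,0,0,0,0,0,3, 0,0,0,0,0,0,3]' 80; python3 -m inch '[0,0,0,0,0,0,3, 0,0,0,0,0,0,3, 0,0,0,0,0,0,3, 0,0,0,0,0,-0.5,3, 0,0,0,0,0,-2,3]';python3 -m inch '[0,0,0,0,0,-3,3, 0,0,0,0,0,-2.5,3, 0,0,0,0,0,0,3, 0,0,0,0,0,0,3, 0,0,0,0,0,0,3]'
python3 - <<'E'
from h import *
F=[]
for i in range(5):
    s=sensors.get_state();F.append(s['wrist_force']);im,d=cams.get_image('wrist')
print(np.mean(F,0),np.std(F,0),s['position'],s['opening'],s['grip_force'])
E
```

```text
time_s: 23.98
position: [0.5245, -0.284, 0.0532]
tool_rot: [0.001, -0.0, 1.0, -0.0]
wrist_force: [0.4, -0.2, 0.4]
opening: 0.597
grip_force: 0.0
time_s: 24.6
position: [0.5219, -0.2833, 0.0766]
tool_rot: [-0.002, -0.0, 1.0, 0.001]
wrist_force: [0.1, 0.7, -5.7]
opening: 0.45
grip_force: 81.1
time_s: 25.22
position: [0.5227, -0.2835, 0.1311]
tool_rot: [-0.001, -0.0, 1.0, 0.001]
wrist_force: [-0.6, 0.6, -6.3]
opening: 0.447
grip_force: 81.2
[-0.33689751 -0.02875653 -5.77352451] [0.43947004 0.48427794 0.378166  ] [ 0.52335299 -0.28390562  0.13156834] 0.44592232530132275 81.16944193840027
```

It weighs 5.8 N, so it is the slug and goes in red. I'll raise first to clear the canister standing in blue.

```bash
python3 -m inch '[0,0,0,0,0,-3.5,3, 0,0,0,0.4,2,-3,3, 0,0,0,0.75,5.5,0,3, 0,0,0,0.75,5.5,0,3, 0,0,0,0.75,5.5,0,3]';python3 -m inch '[0,0,0,0.75,5.5,0,3, 0,0,0,0.75,5.5,0,3, 0,0,0,0.75,5.5,0,3, 0,0,0,0.75,5.5,0,3, 0,0,0,0.75,5.5,0,3]';  python3 -m inch '[0,0,0,0.75,5.5,0,3, 0,0,0,0.15,2.4,0,3, 0,0,0,0,0,3,3, 0,0,0,0,0,2.5,3, 0,0,0,0,0,0,3]'; python3 -m inch '[0,0,0,0,0,0,3, 0,0,0,0,0,0,3, 0,0,0,0,0,0,3, 0,0,0,0,0,0,3, 0,0,0,0,0,0,3]';python3 -c "
from h import *
over((.450,.255),0,10)"
```

```text
time_s: 26.1
position: [0.4969, -0.0975, 0.1974]
tool_rot: [0.0, 0.0, 1.0, 0.0]
wrist_force: [0.6, 0.6, -5.9]
opening: 0.446
grip_force: 82.2
time_s: 26.72
position: [0.4594, 0.1776, 0.1975]
tool_rot: [0.0, 0.0, 1.0, 0.0]
wrist_force: [0.8, 0.3, -5.6]
opening: 0.448
grip_force: 82.2
time_s: 27.35
position: [0.4491, 0.254, 0.1408]
tool_rot: [-0.002, -0.0, 1.0, -0.001]
wrist_force: [-0.1, 0.2, -5.3]
opening: 0.446
grip_force: 81.9
time_s: 27.98
position: [0.4507, 0.2549, 0.1425]
tool_rot: [0.0, -0.0, 1.0, 0.0]
wrist_force: [0.2, 0.2, -6.1]
opening: 0.443
grip_force: 81.9
F [ 0.20244264 -0.24569468 -6.25190278] tcp [0.45059    0.2548974  0.14231629] stand ((449.82861328125, 255.70846557617188), (63.80317687988281, 64.86420440673828), 82.29570770263672) 0.04295933553125373
body 276 [0.4493556  0.25470379] 0.01899437078293305
body 279 [0.44924561 0.25455366] 0.018987321460527288
cap z 0.1751883638796005
```

```bash
python3 -m inch '[0,0,0,-0.05,0.06,2,3, 0,0,0,0,0,2,3, 0,0,0,0,0,1,3, 0,0,0,0,0,0.5,3, 0,0,0,0,0,0.5,3]';python3 -m inch '[0,0,0,0,0,0.25,3, 0,0,0,0,0,0.25,3, 0,0,0,0,0,0.25,3, 0,0,0,0,0,0,3, 0,0,0,0,0,0,3]'; python3 -c "
from rig import sensors;print(sensors.get_state()['moment'])"
```

```text
time_s: 28.8
position: [0.4516, 0.2558, 0.0824]
tool_rot: [0.0, -0.0, 1.0, 0.0]
wrist_force: [0.3, 0.2, -5.6]
opening: 0.448
grip_force: 82.3
time_s: 29.42
position: [0.4512, 0.2557, 0.0747]
tool_rot: [0.0, -0.0, 1.0, 0.0]
wrist_force: [0.2, -0.2, -7.1]
opening: 0.448
grip_force: 82.4
[-0.07664488 -0.11274391  0.03447235]
```

```bash
python3 -m inch '[0,0,0,0,0,0.2,3, 0,0,0,0,0,0.2,3, 0,0,0,0,0,0.2,3, 0,0,0,0,0,0,3, 0,0,0,0,0,0,3]'; python3 -c "
from rig import sensors;print(sensors.get_state()['moment'])"; python3 -m inch '[0,0,0,0,0,0.1,3, 0,0,0,0,0,0.1,3, 0,0,0,0,0,0,3, 0,0,0,0,0,0,3, 0,0,0,0,0,0,3]'; python3 -c "
from rig import sensors;print(sensors.get_state()['moment'])"
```

```text
time_s: 30.05
position: [0.4513, 0.2554, 0.0686]
tool_rot: [0.0, -0.0, 1.0, -0.0]
wrist_force: [1.0, -1.0, -4.6]
opening: 0.445
grip_force: 82.5
[-0.15844471 -0.19177655 -0.03799872]
time_s: 30.68
position: [0.4514, 0.2556, 0.067]
tool_rot: [0.0, -0.0, 1.0, 0.0]
wrist_force: [1.3, -2.1, 3.5]
opening: 0.448
grip_force: 83.1
[-0.35788506 -0.1301549   0.05660643]
```

```bash
python3 -m inch '[0,0,0,0,-0.03,0.07,3, 0,0,0,0,0,0,3, 0,0,0,0,0,0,3, 0,0,0,0,0,0,3, 0,0,0,0,0,0,3]'; python3 -m inch '[0,0,0,0,0,0,8.5, 0,0,0,0,0,0,8.5, 0,0,0,0,0,0,8.5, 0,0,0,0,0,-4,8.5, 0,0,0,0,0,-5,8.5]'; python3 -m inch '[0,0,0,0,0,-2,8.5, 0,0,0,0,0,-2,8.5, 0,0,0,0,0,0,8.5, 0,0,0,0,0,0,8.5, 0,0,0,0,0,0,8.5]';  python3 - <<'E'
from h import *
for i in range(2):
    s=sensors.get_state();c=cams.calibration('wrist');im,d=cams.get_image('wrist')
cv2.imwrite('pics/w3.png',im[:,:,::-1]);P=wcloud(d,c).reshape(-1,3)
for k,x,y in(('y',.4555,.378),('r',.450,.255),('b',.447,.132)):
    q=P[(np.hypot(P[:,0]-x,P[:,1]-y)<.035)&(abs(P[:,2]-.0995)<.005)];r=cv2.minAreaRect(q[:,:2].astype('f4')*1000)
    t=P[(abs(P[:,0]-x)<.03)&(abs(P[:,1]-y)<.03)&(abs(P[:,2]-.042)<.004)]
    A=np.c_[q[:,:2]-[x,y],np.ones(len(q))];print(k,len(q),r,'cap-top',np.median(q[:,2])-np.median(t[:,2]),'tilt',np.linalg.lstsq(A,q[:,2],rcond=None)[0])
E
```

```text
time_s: 31.3
position: [0.4515, 0.2555, 0.0665]
tool_rot: [0.0, -0.0, 1.0, 0.0]
wrist_force: [0.2, -0.3, 5.8]
opening: 0.446
grip_force: 83.4
time_s: 31.92
position: [0.4501, 0.2547, 0.156]
tool_rot: [-0.001, -0.0, 1.0, -0.001]
wrist_force: [0.0, 0.7, 0.7]
opening: 0.994
grip_force: 0.0
time_s: 32.55
position: [0.4504, 0.2548, 0.195]
tool_rot: [-0.001, -0.0, 1.0, -0.001]
wrist_force: [-0.1, -0.5, -0.9]
opening: 0.996
grip_force: 0.0
y 1475 ((455.1289978027344, 377.6767272949219), (39.12208557128906, 40.10175704956055), 23.343036651611328) cap-top 0.05622157113911411 tilt [0.01347694 0.02396166 0.09883681]
r 1950 ((450.1043701171875, 254.2848358154297), (39.361122131347656, 39.720943450927734), 13.414834976196289) cap-top 0.056691873171389545 tilt [0.02201713 0.01705077 0.09918395]
b 1585 ((446.8300476074219, 133.2470245361328), (40.175315856933594, 39.62686538696289), 2.1571156978607178) cap-top 0.057379165734401216 tilt [ 0.02383047 -0.03847451  0.09991008]
```

View pics/w3.png

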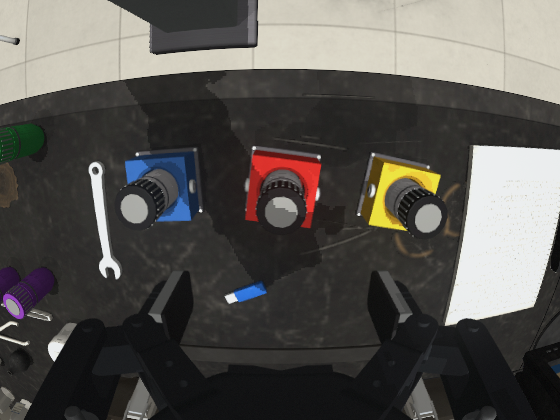

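The last wrist view shows canisters in the blue (155,195), red (282,195) and yellow (410,200) stands, all upright. Their caps stand 57.4, 56.7 and 56.2 mm above the stand tops, against 57 mm when fully home. The gripper is clear and the spanner and data stick look undisturbed.

```bash
python3 -c "
from rig import env;print(env.sign_off())"
```

```text
the job is handed in; nothing more can be done
None
```

The job is handed in after about 33 s on the robot's clock: the heaviest canister (about 5.8–6.3 N) is in red, the middle one (3.3 N) in yellow and the lightest (1.2–1.6 N) in blue, all measured fully home and released; the judge's verdict was not returned.

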